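Tap a seized plug loose from a sample vessel

ROBOT

A 6-joint arm with a two-finger parallel gripper is mounted at the origin on a cart in front of the work surface, level with it; the furniture and walls round the work are solid. World frame = base frame: x ahead of the robot, y to its left, z up, the work surface at z = 0. Lengths are in m, angles in rad, forces in N, time in s.
With the tool pointing down it reaches from about 0.35 to 0.725 m from the base axis. Payload 4.3 kg.
Tool frame: the origin (TCP) lies midway between the tips of the shut fingers; the grasp point (between the pads) lies 19 mm behind it; z points along the fingers, y is the direction in which the jaws open and shut (so a half turn about z gives the same grasp; the last joint's range is limited). The gripper opens to 85 mm and grips with 20 to 120 N. Pads are 22 mm wide; open, the fingers measure 114 mm over their backs; the gripper's body (76 mm by 85 mm) begins 54 mm behind the grasp point. The pads swing forward as they close: fully open they stand 13 mm farther back than shut.
Start: joints at [-1.284, 0.377, 0.081, 1.274, 0, 1.46], TCP at [0.222, -0.53, 0.231] pointing down, gripper open.
Joint ranges: [-2.72, 2.72], [-0.84, 1.66], [-1.02, 1.22], [-1.77, 2.12], [-1.37, 1.28], [-3.14, 3.14]. Speed limits (rad/s): [2.57, 2.57, 3.14, 3.14, 3.14, 3.14].

INTERFACE

Orientations are given as [roll, pitch, yaw] about the fixed x, y, z axes, in that order (R = Rz(yaw) Ry(pitch) Rx(roll)).
In Python, from cell import manip gives the robot as it stands. The module is installed in compiled form; this text tells all that it offers.
- The arm moves only by the tool apply_moves, never from a script. Its argument "rows" is one flat list of numbers, 7 for each row, row after row: the closure, from 0 (fully open) to 1 (shut), then the shift along the world's x, y, z in mm, then the turn, a rotation vector about the world's x, y, z in degrees. In form: [grip, dx, dy, dz, rx, ry, rz, grip, dx, dy, dz, rx, ry, rz, ...]. A call has 1 to 12 rows; each row shifts and turns the commanded pose from where the row before left it; what a row does not reach is not made up. A row lasts 1/8 s, in which the tool goes at most 62.5 mm and 10.7 degrees, less where a joint would pass 70% of its speed; a pose out of reach is approached as far as the arm can. A call with a gripper value outside its range is refused whole. The fingers move at their own pace and stop on an object; "grip_force" is the grip in N (left out, the last holds). Time passes only in rows, so rows that do not move let the fingers close. It gives the time, the measured TCP pose, the force and the opening at its end, in the units of the state.
- manip.get_obs(): the state, without advancing time (a new reading comes with each control period).
- manip.camera(name): name is "scene" or "top" or "wrist"; returns a dict with "img" (420x560x3 uint8, red, green, blue), "z_map" (420x560 float32, m along the optical axis (not along the pixel's ray), 0 where there is no reading), "vfov" (degrees; the focal length in pixels is half the picture's height over the tangent of half this angle, whatever the lens; pixels are square), "cx", "cy" (the principal point, pixels), "rvec" (rotation vector, rad) and "tvec" (3), from world to camera coordinates, as OpenCV has them. Camera axes: x right, y down, z forward; pixel columns grow to the right and rows downward; lengths in m; the calibration is good to about 2 mm. A picture is of the moment at which its call begins.
- manip.job_done(): hands the job in, once; it reports no verdict.
The state is a dict: "time": time; "joint_pos": joint angles; "joint_vel": joint speeds; "joint_torque": joint torques, N m; "ee_pos": TCP position; "tcp_rot": TCP orientation; "contact_force": force on the tool from outside, world axes, zero at the start; "ft_torque": the same for the moment, N m; "opening": opening from 0.0 (shut) to 1.0 (fully open).
Only numpy, scipy, OpenCV 4.12 (cv2) and the standard library are available. Lean on these libraries where they do the work, as an engineer would, in place of code of your own. Each camera call takes 0.05 s, during which the arm holds its last target.

TASK

The plug is seized in the mouth of the bolted-down steel sample vessel. Take the mallet from the blue mat and, with light taps on the left and right sides of the plug's steel block in turn, walk the plug up until both its sides are fully raised, the red band showing all round; touch the plug with nothing but the mallet. Then lay the mallet flat back on the mat, leaving the bottles and the dishes near the vessel where they are.

Things in the scene. Friction and masses are not known exactly. Their poses are not given: they have to be found in the camera images.
- vessel: squat steel sample vessel, 82 mm across, 50 mm high, on a bolted 130 x 110 x 8 mm aluminium plate; fixed. Origin under its centre at bench height, z up; y is the left-right direction in which the plug rocks (+y = left), x points away from the robot.
- rim (a point): centre of the vessel's mouth, 50 mm above the bench; axes as the vessel's. The plug's striking block is 36 mm along x, 24 mm along y, 26 mm high, its centre 52 mm above the rim when seated and at the rim's x; its post is clamped up to 8 mm left or right of the plug's axis, differently each time, so find the block's sides by touch or sight.
- plug: the seized plug: 35 mm across, red below, white collar on top, carrying an upright steel post with a striking block (top pin 68 mm above the rim). Origin at its left pivot, 18 mm left of its axis, 13 mm below the rim when seated. A spring under it (28 N a side) is held back by friction (36 N a side); pulling it up takes over 16 N. More than 25 N on it damages it.
- edge_left (a point): point on the plug 18 mm left (+y) of its axis, at rim height when seated; its height over the rim is how far the left side is up (0 to 10 mm, a stop). 5 to 10 N on the block's left side (towards -y) raises this edge for good while the other stays, until the plug jams, tipped 0.08 rad: the block gives 5 mm from level, 10 mm from the opposite tip, then is stiff. Four to six taps in turn.
- edge_right (a point): the same on the right (-y) side: raised by pushing the block from the right (towards +y).
- mallet: small mallet, 0.25 kg: head a 40 mm thick orange cylinder, 70 mm long along the mallet's y, flat white faces at both ends (35 mm either side of the handle line); square wooden handle 20 x 20 mm from the head along -x, ending 162 mm from the head's centre in a block 34 mm wide, 40 mm high, so it lies level. Origin under the head's centre, on its underside; z up.
- mallet_head (a point): centre of the mallet's head, 20 mm above its underside.
- mallet_grip (a point): place to grip the handle, on its axis, 60 mm behind the head's centre, 20 mm above the underside.
- mallet_end (a point): point on the handle's axis 150 mm behind the head's centre, inside the end block.
- mat: blue mat, 240 (x) x 160 (y) x 4 mm, fixed; origin under its centre. The mallet lies on it with its head towards +x.
- white_bottle: white bottle with blue cap, 60 mm across, 120 mm high, standing behind the vessel; origin under its centre. Leave alone.
- dish: two stacked culture dishes, 59 mm across, 30 mm high, beside the vessel; origin under them. Leave alone.
- dropper: small white bottle with blue cap, 36 mm across, 75 mm high, behind and left of the vessel; origin under it. Leave alone.
Things that resemble listed ones, but are neither listed nor needed, are in the scene too. What is meant by the mallet is not green, and is the larger of those in its own colour.

How it is judged:
By the outcome, as a careful person would: the job done as asked, in the order asked, and still so for the second after the job is handed in, with the robot touching nothing.
It also fails if it takes over 67 s, if anything falls off the work surface, if the arm or the gripper's body presses on something with over 40 N, if the wrist force passes 120 N, or if a joint passes its speed limit or range.

## Working session

There is one attempt and no reset: what is moved stays moved. The work goes in short steps, Python scripts to look and compute and a tool call to move; the robot and the scene stay as the last step left them, time stands still between calls to the robot, and variables do not carry over. Pictures are saved under pics/ and viewed, and the job is handed in when it is done.

Besides the shell and the picture viewer there is one more tool, called after "Emit:" by a JSON object that holds its "fn" and its "kwargs". apply_moves: Moves the arm, as the interface text tells. Its arguments: {"type":"object","properties":{"rows":{"type":"array"},"grip_force":{"type":"number"}},"required":["rows"]}

```bash
mkdir -p pics; cat > h.py <<'E'
import numpy as np, cv2
from cell import manip
def cam(n):
    c=manip.camera(n); img=c["img"]; H,W=img.shape[:2]
    f=H/2/np.tan(np.radians(c["vfov"])/2); R=cv2.Rodrigues(np.array(c["rvec"],float))[0]; t=np.array(c["tvec"],float).ravel()
    c.update(f=f,R=R,t=t)
    z=c["z_map"]; v,u=np.mgrid[0:H,0:W]
    P=np.stack([(u-c["cx"])/f*z,(v-c["cy"])/f*z,z],-1)
    c["P"]=(P-t)@R; c["P"][z<=0]=np.nan
    return c
def save(c,n): cv2.imwrite("pics/"+n+".png",cv2.cvtColor(c["img"],cv2.COLOR_RGB2BGR))
def proj(c,p):
    q=c["R"]@np.array(p)+c["t"]; return q[:2]/q[2]*c["f"]+[c["cx"],c["cy"]]
def fitcirc(p):
    A=np.c_[2*p,np.ones(len(p))]; s=np.linalg.lstsq(A,(p**2).sum(1),rcond=None)[0]
    return s[:2],np.sqrt(s[2]+s[:2]@s[:2])
E
python3 - <<'E'
from h import *
for n in("scene","top","wrist"):
    c=cam(n); save(c,n+"0"); np.savez("/tmp/"+n+"0.npz",P=c["P"],img=c["img"]); print(n,c["vfov"],c["cx"],c["cy"],-c["R"].T@c["t"])
print(manip.get_obs())
E
```

```text
scene 42.89171054967627 279.74839983970963 205.92301589433632 [-0.59352884  0.70318667  0.77977375]
top 54.40989849205853 269.60928230469324 215.33628456222888 [ 0.45986366 -0.26199199  1.39733291]
wrist 61.40925004602576 282.22861319127884 209.75914065409484 [ 0.2998841  -0.49783641  0.37386944]
{'time': 0.15, 'joint_pos': array([-1.28427941e+00,  3.77917937e-01,  7.99595316e-02,  1.27438895e+00,
        1.84151306e-06,  1.46050034e+00]), 'joint_vel': array([-0.00068473, -0.00159041,  0.00253692, -0.00046159, -0.00055681,
        0.00120471]), 'joint_torque': array([ 7.15678107e-04, -4.64037287e+01,  2.70168883e+01,  1.39621893e-02,
       -1.17873269e-04, -1.24046667e-05]), 'ee_pos': array([ 0.22209702, -0.52985011,  0.23057291]), 'tcp_rot': array([-3.14005126e+00, -1.72555519e-04,  3.96812770e-01]), 'contact_force': array([-0.47106398, -0.28008425, -0.1927458 ]), 'ft_torque': array([ 0.00979126,  0.01535373, -0.0010906 ]), 'opening': 1.002323940322596}
```

View pics/scene0.png

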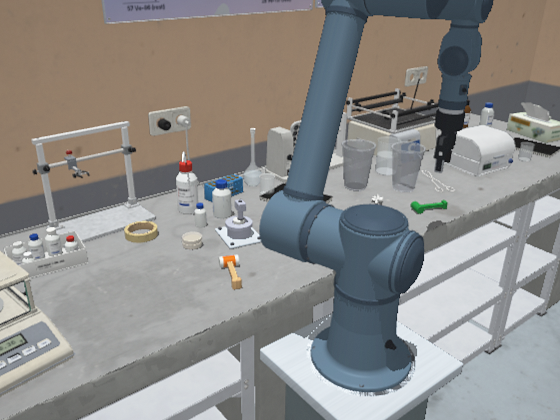

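View pics/top0.png

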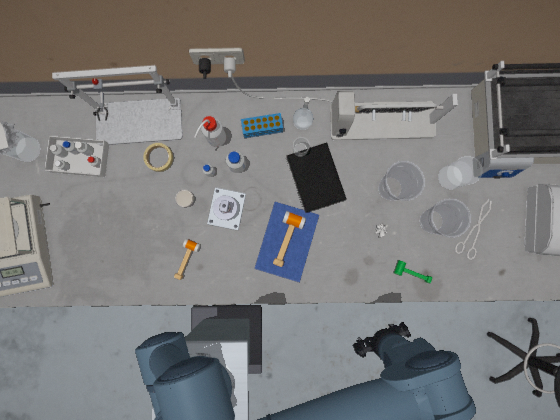

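View pics/wrist0.png

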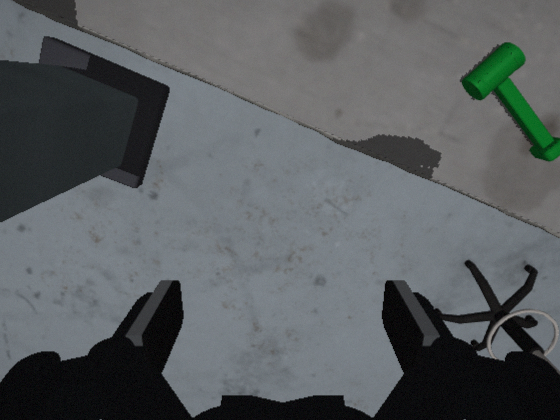

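The top view shows the mat and larger orange mallet (head at about 293,220, handle end 279,262), the vessel at (226,208), the dish at (185,199), the dropper at (208,169) and the white bottle at (235,160). The smaller orange mallet at (190,245) is the decoy. Next I measure positions.

```bash
python3 - <<'E'
from h import *
d=np.load("/tmp/top0.npz");P=d["P"];img=d["img"]
hsv=cv2.cvtColor(img,cv2.COLOR_RGB2HSV)
sub=lambda a:a[190:285,250:325]
# mat
m=np.zeros(img.shape[:2],bool);m[195:290,248:328]=1
blue=m&(hsv[...,0]>100)&(hsv[...,0]<130)&(hsv[...,1]>90)
q=P[blue];print("mat z",np.nanmedian(q[:,2]),cv2.minAreaRect(q[:,:2].astype(np.float32)))
m2=m&(P[...,2]>0.012)
q=P[m2];q=q[~np.isnan(q[:,0])];print("mallet",len(q),cv2.minAreaRect(q[:,:2].astype(np.float32)),np.percentile(q[:,2],[5,50,95]))
org=m2&(hsv[...,0]<14)&(hsv[...,1]>150);q=P[org];print("head",len(q),cv2.minAreaRect(q[:,:2].astype(np.float32)),q[:,2].max())
wood=m2&~org&(P[...,2]<0.052)
# vessel
for nm,(r0,r1,c0,c1),zs in [("vessel",(185,235,205,250),[(.004,.012),(.04,.055),(.06,.085),(.095,.125)]),("dish",(185,212,172,200),[(.02,.04)]),("drop",(158,180,198,218),[(.05,.09)]),("bot",(145,175,222,250),[(.06,.14)])]:
    p=P[r0:r1,c0:c1].reshape(-1,3)
    for a,b in zs:
        s=p[(p[:,2]>a)&(p[:,2]<b)]
        if len(s)>4: print(nm,a,len(s),s.mean(0),cv2.minAreaRect(s[:,:2].astype(np.float32)))
E
```

```text
mat z 0.004684338851187473 ((nan, nan), (0.0, 0.0), 0.0)
mallet 845 ((0.5302254557609558, -0.3233668804168701), (0.12482388317584991, 0.31856000423431396), 47.41012954711914) [0.01255178 0.03358728 0.04664879]
head 7 ((0.5574595332145691, -0.3210783898830414), (0.036684948951005936, 0.037811536341905594), 67.56063842773438) 0.04200583821620701
vessel 0.004 705 [ 0.5969041  -0.09794205  0.0077476 ] ((0.5975077748298645, -0.09688769280910492), (0.15248674154281616, 0.16906465590000153), 89.04718780517578)
vessel 0.04 341 [ 0.59834668 -0.095328    0.050098  ] ((0.5996063947677612, -0.09438227117061615), (0.07717300951480865, 0.0775684267282486), 89.13106536865234)
vessel 0.095 93 [ 0.59807401 -0.10096036  0.11471486] ((0.5985538363456726, -0.10008805990219116), (0.02365174889564514, 0.03505012392997742), 79.9114990234375)
dish 0.02 239 [0.63614984 0.04606504 0.03003847] ((0.6364182233810425, 0.0465974360704422), (0.05637156963348389, 0.05593584477901459), 40.174049377441406)
drop 0.05 88 [ 0.72799608 -0.03990299  0.06452336] ((0.7292298078536987, -0.0393715500831604), (0.031967803835868835, 0.03443624824285507), 60.92616271972656)
bot 0.06 282 [ 0.74768525 -0.13540062  0.09978496] ((0.7525500655174255, -0.13340573012828827), (0.057068753987550735, 0.05842239782214165), 2.617918014526367)
```

```bash
python3 - <<'E'
import cv2
a=cv2.imread("pics/top0.png")[140:290,160:340];cv2.imwrite("pics/topz.png",cv2.resize(a,None,fx=4,fy=4,interpolation=cv2.INTER_CUBIC))
a=cv2.imread("pics/scene0.png")[160:300,160:300];cv2.imwrite("pics/scz.png",cv2.resize(a,None,fx=4,fy=4,interpolation=cv2.INTER_CUBIC))
E
```

```text
(no output)
```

View pics/topz.png

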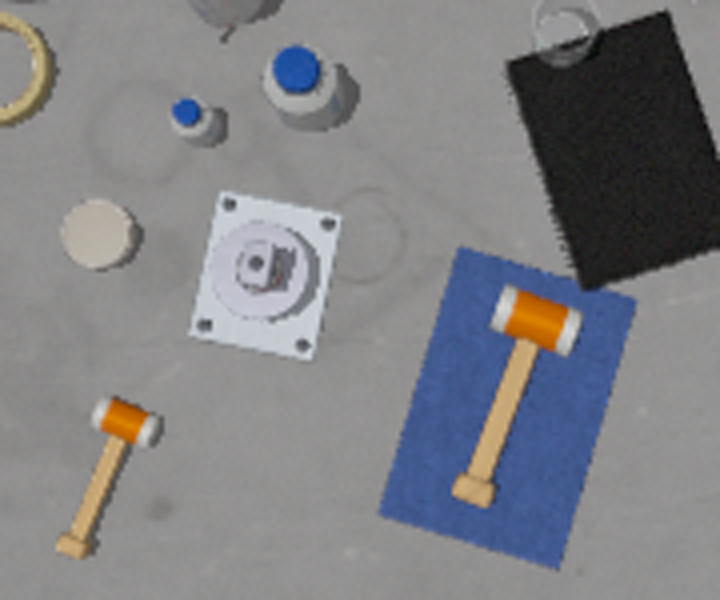

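View pics/scz.png

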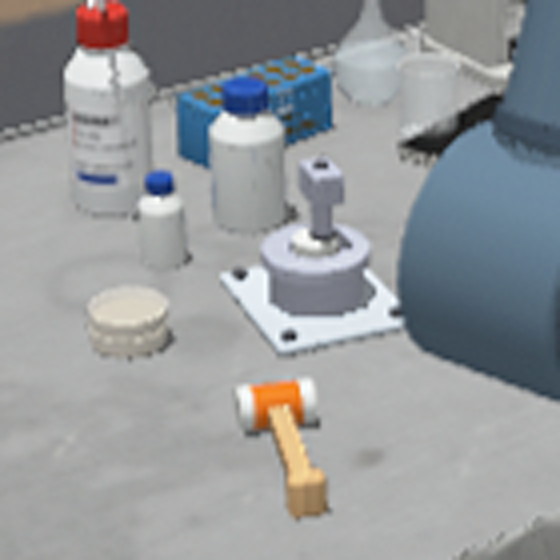

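The zoom shows the plate turned by about -10°, with its four bolts at zoom (229,204), (328,222), (205,325) and (302,345). The block top is near (256,263). The mallet lies turned by about -15 to -17° like the mat, head centre at zoom (535,320) and end block at (474,490).

```bash
python3 - <<'E'
from h import *
d=np.load("/tmp/top0.npz");P=d["P"];img=d["img"]
hsv=cv2.cvtColor(img,cv2.COLOR_RGB2HSV).astype(int)
m=np.zeros(img.shape[:2],bool);m[195:290,248:328]=1
fin=~np.isnan(P[...,0])
H,S,V=[hsv[...,i] for i in range(3)]
def rect(mask):
    q=P[mask&fin][:,:2].astype(np.float32); return len(q),q.mean(0),cv2.minAreaRect(q)
blue=m&(H>100)&(H<130)&(S>90);print("mat",rect(blue))
big=lambda k:k&(cv2.morphologyEx(k.astype(np.uint8),cv2.MORPH_OPEN,np.ones((2,2)))>0)
org=m&(H<18)&(S>180);print("org",rect(big(org)),np.nanmax(P[org][:,2]),np.nanmedian(P[org][:,2]))
wood=m&(H>10)&(H<28)&(S>60)&(S<175);w=big(wood);print("wood",rect(w));q=P[w&fin]
hd=P[big(org)&fin][:,:2].mean(0)
vx,vy,x0,y0=cv2.fitLine(q[:,:2].astype(np.float32),cv2.DIST_HUBER,0,.01,.01).ravel();print("wood axis deg",np.degrees(np.arctan(vy/vx)),"line y at head",y0+vy/vx*(hd[0]-x0),hd,np.percentile(q[:,2],[10,50,90]))
wh=m&(S<70)&(V>170)&(P[...,2]>.015);n,l=cv2.connectedComponents(wh.astype(np.uint8))
for i in range(1,n):
    if (l==i).sum()>8: print("white",(l==i).sum(),np.nanmean(P[l==i],0))
# bolts by hand
for u,v in[(229,204),(328,222),(205,325),(302,345)]:
    u=160+u/4-.4;v=140+v/4-.4; print(P[int(round(v)),int(round(u))])
mv=np.zeros_like(m);mv[185:235,205:250]=1
pl=mv&(abs(P[...,2]-.008)<.004)&(V>205);print("plate",rect(big(pl)))
q=P[mv&(abs(P[...,2]-.05)<.005)];print("rimring",cv2.minEnclosingCircle(q[:,:2].astype(np.float32)))
b=mv&(P[...,2]>.105);print("block",rect(b),P[b][:,2].round(3)[:20])
E
```

```text
mat (2655, array([ 0.47911444, -0.2978018 ], dtype=float32), ((0.4852667450904846, -0.29970359802246094), (0.15905426442623138, 0.23835422098636627), 72.0967025756836))
org (95, array([ 0.5542277 , -0.32532167], dtype=float32), ((0.5545444488525391, -0.3257748484611511), (0.036891814321279526, 0.03510831296443939), 67.66326141357422)) 0.050418940945182844 0.041729834507824
wood (213, array([ 0.46497703, -0.29030517], dtype=float32), ((0.47159940004348755, -0.28971999883651733), (0.02717023901641369, 0.13886630535125732), 71.17062377929688))
wood axis deg -21.551672 line y at head -0.3255549746541124 [ 0.55422765 -0.32532171] [0.03142589 0.03531279 0.04369882]
white 31 [ 0.56577878 -0.29716266  0.04260026]
white 32 [ 0.54495259 -0.34968083  0.04375958]
[ 0.6604957 -0.0645894  0.0128722]
[ 0.64573474 -0.14972306  0.00804612]
[ 0.55765932 -0.04404096  0.01642134]
[ 0.5390311  -0.12579017  0.01976039]
plate (169, array([ 0.59897715, -0.10250367], dtype=float32), ((0.5985779762268066, -0.09553869813680649), (0.09974305331707001, 0.11946078389883041), 76.61969757080078))
rimring ((0.6004322171211243, -0.09438349306583405), 0.04082583636045456)
block (89, array([ 0.59863985, -0.10083893], dtype=float32), ((0.5986754298210144, -0.10010969638824463), (0.02365174889564514, 0.03480309620499611), 79.9114990234375)) [0.112 0.116 0.119 0.111 0.117 0.116 0.114 0.115 0.116 0.113 0.114 0.117
 0.12  0.112 0.119 0.112 0.115 0.115 0.117 0.113]
```

Emit:
{"fn": "apply_moves", "kwargs": {"rows": [0, 23, 19, -7, 0, 0, 10.5, 0, 23, 19, -7, 0, 0, 10.5, 0, 23, 19, -7, 0, 0, 10.5, 0, 23, 19, -7, 0, 0, 10.5, 0, 23, 19, -7, 0, 0, 10.5, 0, 23, 19, -7, 0, 0, 10.5, 0, 23, 19, -7, 0, 0, 10.5, 0, 23, 19, -7, 0, 0, 10.5, 0, 23, 19, -7, 0, 0, 10.5, 0, 23, 19, -7, 0, 0, 10.5, 0, 23, 19, -7, 0, 0, 10.5, 0, 23, 19, -7, 0, 0, 10.5], "grip_force": 110}}

```text
time: 1.65
ee_pos: [0.4987, -0.3015, 0.1467]
tcp_rot: [3.141, -0.001, 2.602]
contact_force: [0.5, -0.0, 1.4]
opening: 1.002
```

Emit:
{"fn": "apply_moves", "kwargs": {"rows": [0, 1, -1, -17, 0, 0, 9.8, 0, 0, 0, 0, 0, 0, 0]}}

```text
time: 1.9
ee_pos: [0.4983, -0.3022, 0.1287]
tcp_rot: [3.141, -0.004, 2.766]
contact_force: [-0.0, 0.1, -0.9]
opening: 0.997
```

```bash
python3 - <<'E'
from h import *
c=cam("wrist");save(c,"w1");o=manip.get_obs();print(o["ee_pos"],o["tcp_rot"],o["joint_pos"])
P=c["P"];hsv=cv2.cvtColor(c["img"],cv2.COLOR_RGB2HSV).astype(int);H,S,V=[hsv[...,i] for i in range(3)]
w=(H>10)&(H<28)&(S>60)&(S<175)&(abs(P[...,2]-.034)<.006);q=P[w];print(len(q),q.mean(0))
vx,vy,x0,y0=cv2.fitLine(q[:,:2].astype(np.float32),cv2.DIST_HUBER,0,.01,.01).ravel();print(np.degrees(np.arctan(vy/vx)),"y at grip x=.499:",y0+vy/vx*(.499-x0))
print(cv2.minAreaRect(q[:,:2].astype(np.float32)))
og=(H<18)&(S>180)&(P[...,2]>.02);q=P[og];print(cv2.minAreaRect(q[:,:2].astype(np.float32)),len(q))
E
```

```text
[ 0.49850942 -0.30277061  0.12960087] [ 3.14092877e+00 -2.25214012e-03  2.76410815e+00] [-6.54563593e-01  4.42375410e-01 -8.78793419e-02  1.04288942e+00
  2.24993163e-05 -2.77078373e-01]
4760 [ 0.47544073 -0.29220638  0.03457154]
-21.2805 y at grip x=.499: -0.3013825
((0.4854854345321655, -0.29670071601867676), (0.045405685901641846, 0.17453165352344513), 69.1756362915039)
((0.5518496036529541, -0.3221859931945801), (0.04461349546909332, 0.03511577844619751), 68.406494140625) 2751
```

View pics/w1.png

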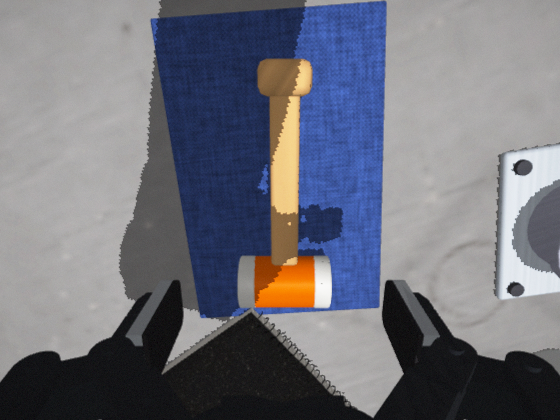

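The handle at column 285 lies midway between the fingers and parallel to the image, with the head at (285,282). I descend and grip.

Emit:
{"fn": "apply_moves", "kwargs": {"rows": [0, -1, 1, -45, 0, 0, 0, 0, 0, 0, -45, 0, 0, 0, 0, 0, 0, -22, 0, 0, 0, 0, 0, 0, -8, 0, 0, 0, 0, 0, 0, 0, 0, 0, 0]}}

```text
time: 2.58
ee_pos: [0.4984, -0.3028, 0.0109]
tcp_rot: [-3.142, 0.0, 2.765]
contact_force: [-0.1, 0.6, 0.1]
opening: 1.0
```

Emit:
{"fn": "apply_moves", "kwargs": {"rows": [1, 0, 0, 0, 0, 0, 0, 1, 0, 0, 0, 0, 0, 0, 1, 0, 0, 0, 0, 0, 0, 1, 0, 0, 0, 0, 0, 0, 1, 0, 0, 0, 0, 0, 0, 1, 0, 0, 0, 0, 0, 0, 1, 0, 0, 0, 0, 0, 0, 1, 0, 0, 0, 0, 0, 0], "grip_force": 110}}

```text
time: 3.58
ee_pos: [0.4987, -0.3025, 0.0111]
tcp_rot: [3.142, 0.001, 2.767]
contact_force: [-0.5, 0.9, 6.1]
opening: 0.21
```

Emit:
{"fn": "apply_moves", "kwargs": {"rows": [1, 0, 0, 20, 0, 0, 0, 1, 0, 0, 50, 0, 0, 0, 1, 0, 0, 55, 0, 0, 0, 1, 0, 0, 25, 0, 0, 0, 1, 0, 0, 0, 0, 0, 0, 1, 0, 0, 0, 0, 0, 0]}}

```text
time: 4.32
ee_pos: [0.4971, -0.3016, 0.1583]
tcp_rot: [3.141, -0.003, 2.767]
contact_force: [0.3, -0.2, -3.3]
opening: 0.212
```

```bash
python3 - <<'E'
from h import *
o=manip.get_obs();print(o["ee_pos"],o["tcp_rot"],o["contact_force"])
for n in("top","wrist","scene"):
    c=cam(n);save(c,n+"2");np.savez("/tmp/"+n+"2.npz",P=c["P"],img=c["img"])
a=cv2.imread("pics/top2.png")[140:290,160:340];cv2.imwrite("pics/topz2.png",cv2.resize(a,None,fx=4,fy=4,interpolation=cv2.INTER_CUBIC))
E
```

```text
[ 0.49714077 -0.30156146  0.15825654] [ 3.14059345 -0.00329679  2.76688368] [ 0.31798127 -0.17868693 -3.27718556]
```

View pics/wrist2.png

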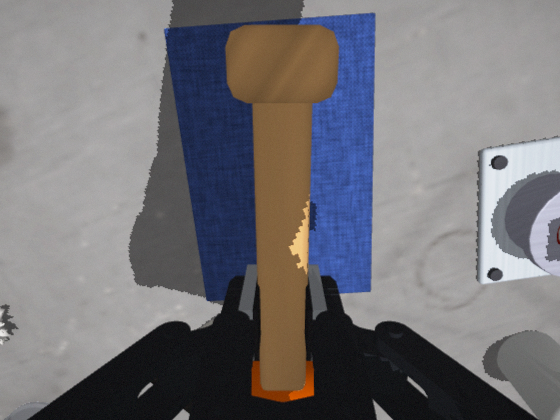

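View pics/topz2.png

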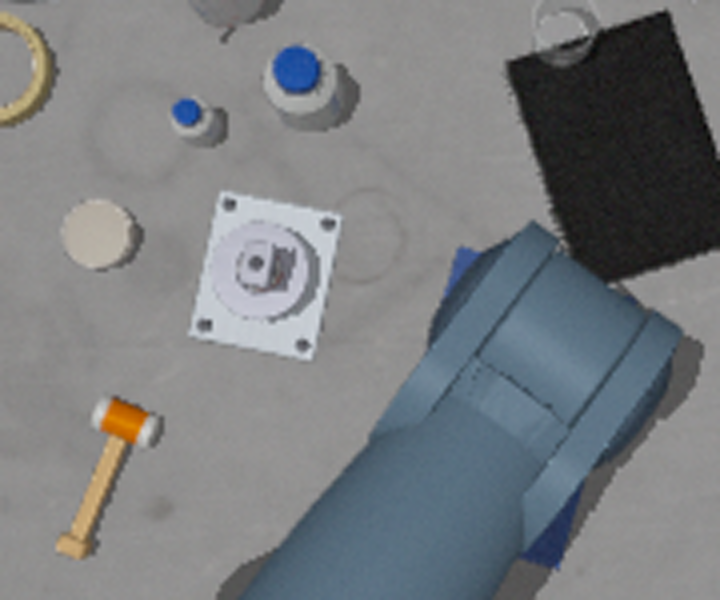

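The mallet is held straight between the fingers (handle columns 255-310). I check how level it is, and refine the plate yaw from the image.

```bash
python3 - <<'E'
from h import *
d=np.load("/tmp/wrist2.npz");P=d["P"]
for v in(60,110,150,200,250,300,330):
    q=P[v,270:292];print(v,np.nanmedian(q,0).round(4))
d=np.load("/tmp/top0.npz");P=d["P"];img=d["img"]
g=cv2.cvtColor(img,cv2.COLOR_RGB2GRAY)
# bolts: dark blobs in plate, intersect ray with z=.008 -> via cam
c=cam("top");
rows=[]
for u,v in[(229,204),(328,222),(205,325),(302,345)]:
    u=160+(u+.5)/4-.5;v=140+(v+.5)/4-.5
    y0,x0=int(round(v))-3,int(round(u))-3
    w=np.clip(170-g[y0:y0+7,x0:x0+7].astype(float),0,None);yy,xx=np.mgrid[0:7,0:7]
    u=x0+(w*xx).sum()/w.sum();v=y0+(w*yy).sum()/w.sum()
    r=c["R"].T@np.array([(u-c["cx"])/c["f"],(v-c["cy"])/c["f"],1]);o=-c["R"].T@c["t"];p=o+r*(.009-o[2])/r[2];rows.append(p[:2]);print(p)
b=np.array(rows);print("centre",b.mean(0),[np.degrees(np.arctan2(*(d[::-1]))) for d in(b[0]-b[2],b[1]-b[3])],[np.degrees(np.arctan2(*(d[::-1])))-90 for d in(b[0]-b[1],b[2]-b[3])])
# block top via depth mask mean
E
```

```text
60 [ 0.4113 -0.2688  0.192 ]
110 [ 0.4246 -0.2741  0.182 ]
150 [ 0.4367 -0.2788  0.1818]
200 [ 0.4533 -0.2854  0.1817]
250 [ 0.4715 -0.2926  0.1814]
300 [ 0.4914 -0.3004  0.1817]
330 [ 0.5047 -0.3057  0.1813]
[ 0.66300873 -0.06376817  0.009     ]
[ 0.64519394 -0.15108025  0.009     ]
[ 0.55835246 -0.04187827  0.009     ]
[ 0.53881687 -0.12586425  0.009     ]
centre [ 0.601343   -0.09564774] [np.float64(-11.813676226723148), np.float64(-13.3354614424095)] [np.float64(-11.532104334456548), np.float64(-13.094463231043292)]
```

Emit:
{"fn": "apply_moves", "kwargs": {"rows": [1, 9, 45, 0, 0, 0, 1.5, 1, 9, 45, 0, 0, 0, 1.5, 1, 10, 46, 0, 0, 0, 1.5, 1, 10, 46, 0, 0, 0, 1.6, 1, 10, 46, 0, 0, 0, 1.5, 1, 10, 45, 0, 0, 0, 1.5, 1, 0, 0, -33, 0, 0, 0, 1, 0, 0, -33, 0, 0, 0, 1, 0, 0, 0, 0, 0, 0, 1, 0, 0, 0, 0, 0, 0]}}

```text
time: 5.78
ee_pos: [0.5565, -0.0295, 0.0949]
tcp_rot: [3.141, 0.0, 2.926]
contact_force: [-0.6, -0.4, -2.1]
opening: 0.207
```

```bash
python3 - <<'E'
from h import *
o=manip.get_obs();print(o["ee_pos"],o["tcp_rot"],o["contact_force"])
for n in("top","scene"):
    c=cam(n);np.savez("/tmp/"+n+"3.npz",P=c["P"],img=c["img"])
    b={"top":(140,250,160,290),"scene":(160,270,190,310)}[n]
    a=cv2.cvtColor(c["img"],cv2.COLOR_RGB2BGR)[b[0]:b[1],b[2]:b[3]];cv2.imwrite("pics/%sz3.png"%n,cv2.resize(a,None,fx=5,fy=5,interpolation=cv2.INTER_CUBIC))
E
```

```text
[ 0.55653063 -0.02951636  0.09492858] [3.14146678e+00 3.13863021e-04 2.92555667e+00] [-0.59997683 -0.44032847 -2.07435651]
```

View pics/topz3.png

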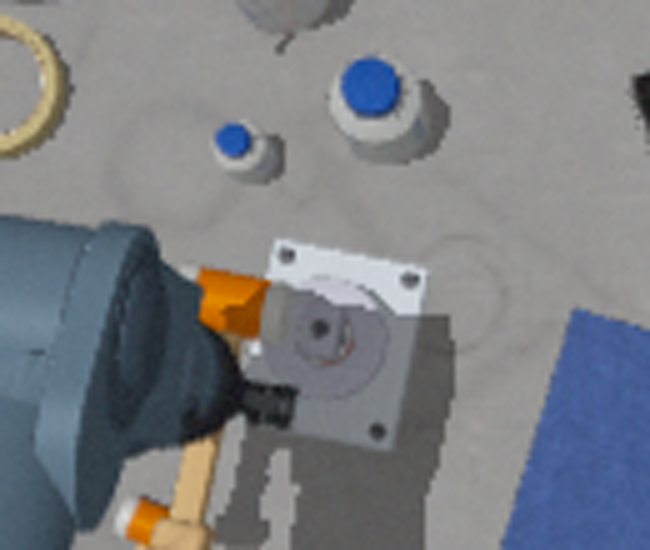

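View pics/scenez3.png

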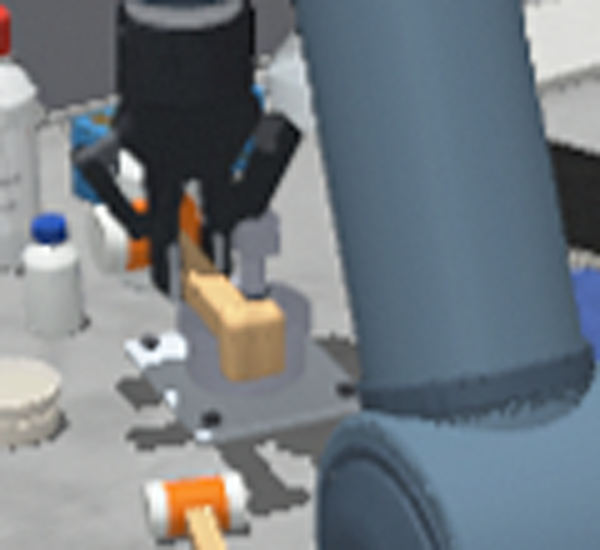

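The face is roughly 8-10 mm left of the block and at the right height. I approach in small steps, watching the force.

Emit:
{"fn": "apply_moves", "kwargs": {"rows": [1, -0.9, -3.9, -1, 0, 0, 0, 1, -0.4, -2, 0, 0, 0, 0, 1, 0, 0, 0, 0, 0, 0]}}

```text
time: 6.25
ee_pos: [0.5551, -0.0356, 0.0936]
tcp_rot: [3.141, 0.0, 2.925]
contact_force: [0.1, -0.3, -3.2]
opening: 0.207
```

Emit:
{"fn": "apply_moves", "kwargs": {"rows": [1, -0.4, -2, 0, 0, 0, 0, 1, 0, 0, 0, 0, 0, 0]}}

```text
time: 6.5
ee_pos: [0.5545, -0.0374, 0.0933]
tcp_rot: [3.141, -0.0, 2.926]
contact_force: [-0.5, 0.9, -3.3]
opening: 0.209
```

Emit:
{"fn": "apply_moves", "kwargs": {"rows": [1, -0.4, -2, 0, 0, 0, 0, 1, 0, 0, 0, 0, 0, 0]}}

```text
time: 6.75
ee_pos: [0.5541, -0.0394, 0.0933]
tcp_rot: [3.142, -0.0, 2.926]
contact_force: [-0.4, -0.0, -3.2]
opening: 0.21
```

Emit:
{"fn": "apply_moves", "kwargs": {"rows": [1, -0.4, -2, 0, 0, 0, 0, 1, 0, 0, 0, 0, 0, 0]}}

```text
time: 7.0
ee_pos: [0.5537, -0.0412, 0.0933]
tcp_rot: [3.141, -0.0, 2.926]
contact_force: [0.4, 0.8, -3.2]
opening: 0.211
```

Emit:
{"fn": "apply_moves", "kwargs": {"rows": [1, -0.3, -1.5, 0, 0, 0, 0, 1, 0, 0, 0, 0, 0, 0]}}

```text
time: 7.25
ee_pos: [0.5535, -0.0418, 0.0934]
tcp_rot: [3.139, -0.0, 2.927]
contact_force: [0.0, 4.3, -2.2]
opening: 0.209
```

Emit:
{"fn": "apply_moves", "kwargs": {"rows": [1, -0.3, -1.5, 0, 0, 0, 0, 1, 0, 0, 0, 0, 0, 0]}}

```text
time: 7.5
ee_pos: [0.5533, -0.0427, 0.0936]
tcp_rot: [3.138, 0.0, 2.927]
contact_force: [0.7, 6.0, -1.0]
opening: 0.207
```

Contact is at TCP y of about -0.0413. I keep pushing gently.

Emit:
{"fn": "apply_moves", "kwargs": {"rows": [1, -0.3, -1.5, 0, 0, 0, 0, 1, 0, 0, 0, 0, 0, 0]}}

```text
time: 7.75
ee_pos: [0.5532, -0.044, 0.0938]
tcp_rot: [3.138, 0.0, 2.928]
contact_force: [-1.1, 7.9, -0.2]
opening: 0.209
```

Emit:
{"fn": "apply_moves", "kwargs": {"rows": [1, -0.3, -1.5, 0, 0, 0, 0, 1, 0, 0, 0, 0, 0, 0]}}

```text
time: 8.0
ee_pos: [0.5531, -0.0455, 0.0939]
tcp_rot: [3.138, 0.001, 2.928]
contact_force: [0.2, 7.8, 0.6]
opening: 0.211
```

Emit:
{"fn": "apply_moves", "kwargs": {"rows": [1, -0.3, -1.2, 0, 0, 0, 0, 1, 0, 0, 0, 0, 0, 0]}}

```text
time: 8.25
ee_pos: [0.5529, -0.0464, 0.094]
tcp_rot: [3.137, 0.001, 2.928]
contact_force: [0.4, 7.9, 1.7]
opening: 0.206
```

Emit:
{"fn": "apply_moves", "kwargs": {"rows": [1, -0.2, -1, 0, 0, 0, 0, 1, 0, 0, 0, 0, 0, 0]}}

```text
time: 8.5
ee_pos: [0.5528, -0.0468, 0.0941]
tcp_rot: [3.136, 0.001, 2.929]
contact_force: [-0.2, 10.0, 1.9]
opening: 0.21
```

Emit:
{"fn": "apply_moves", "kwargs": {"rows": [1, -0.2, -1, 0, 0, 0, 0, 1, 0, 0, 0, 0, 0, 0]}}

```text
time: 8.75
ee_pos: [0.5527, -0.0472, 0.0942]
tcp_rot: [3.134, 0.001, 2.929]
contact_force: [-0.1, 12.0, 1.3]
opening: 0.205
```

It jams at 12 N, so the left edge is up. I back off, go over the top and come down on the right side.

Emit:
{"fn": "apply_moves", "kwargs": {"rows": [1, 3.2, 14.7, 0, 0, 0, 0, 1, 0, 0, 40, 0, 0, 0, 1, 0, 0, 22, 0, 0, 0, 1, -9, -38, 0, 0, 0, 0, 1, -9, -38, 0, 0, 0, 0, 1, -9, -38, 0, 0, 0, 0, 1, 0, 0, 0, 0, 0, 0, 1, 0, 0, -35, 0, 0, 0, 1, 0, 0, -25, 0, 0, 0, 1, 0, 0, 0, 0, 0, 0]}}

```text
time: 10.0
ee_pos: [0.5259, -0.1484, 0.0932]
tcp_rot: [3.141, -0.005, 2.926]
contact_force: [-0.7, 0.7, -1.5]
opening: 0.21
```

```bash
cat > snap.py <<'E'
import sys
from h import *
k=sys.argv[1]
o=manip.get_obs();print(o["ee_pos"],o["tcp_rot"],o["contact_force"])
out=[]
for n in("top","scene"):
    c=cam(n);np.savez("/tmp/"+n+k+".npz",P=c["P"],img=c["img"])
    b={"top":(175,245,180,280),"scene":(190,260,190,290)}[n]
    a=cv2.cvtColor(c["img"],cv2.COLOR_RGB2BGR)[b[0]:b[1],b[2]:b[3]];out.append(cv2.resize(a,None,fx=4,fy=4,interpolation=cv2.INTER_CUBIC))
cv2.imwrite("pics/s%s.png"%k,np.hstack(out))
E
python3 snap.py 4
```

```text
[ 0.52592348 -0.1483547   0.09317682] [ 3.14122062 -0.00547965  2.92625981] [-0.68415821  0.74229748 -1.46971821]
```

View pics/s4.png

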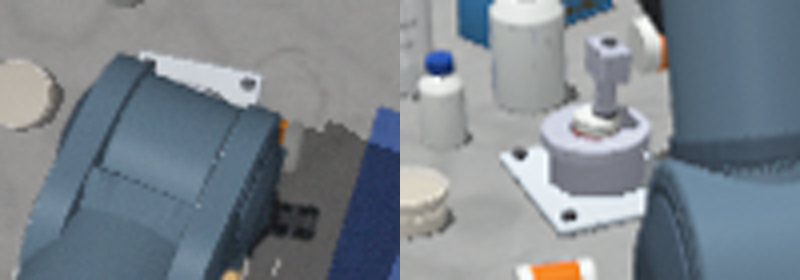

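The scene view shows the plug tipped to the right, with the red band appearing on its left (585,130) and the mallet face standing off on the right (648,45). Now I tap from the right.

Emit:
{"fn": "apply_moves", "kwargs": {"rows": [1, 1.3, 5.9, 0, 0, 0, 0, 1, 0.6, 2.5, 0, 0, 0, 0, 1, 0, 0, 0, 0, 0, 0]}}

```text
time: 10.48
ee_pos: [0.5304, -0.1412, 0.0959]
tcp_rot: [-3.141, 0.001, 2.926]
contact_force: [-0.5, -0.3, -3.0]
opening: 0.215
```

Emit:
{"fn": "apply_moves", "kwargs": {"rows": [1, 0.5, 2.4, 0, 0, 0, 0, 1, 0, 0, 0, 0, 0, 0]}}

```text
time: 10.72
ee_pos: [0.5304, -0.1389, 0.0954]
tcp_rot: [3.142, -0.0, 2.926]
contact_force: [1.5, 0.4, -2.7]
opening: 0.212
```

Emit:
{"fn": "apply_moves", "kwargs": {"rows": [1, 0.5, 2.4, 0, 0, 0, 0, 1, 0, 0, 0, 0, 0, 0]}}

```text
time: 10.98
ee_pos: [0.5308, -0.1377, 0.0955]
tcp_rot: [-3.139, 0.0, 2.925]
contact_force: [-2.0, -5.3, -1.9]
opening: 0.209
```

Emit:
{"fn": "apply_moves", "kwargs": {"rows": [1, 0.5, 2.2, 0, 0, 0, 0, 1, 0, 0, 0, 0, 0, 0]}}

```text
time: 11.22
ee_pos: [0.5315, -0.1358, 0.0958]
tcp_rot: [-3.139, 0.001, 2.924]
contact_force: [-2.5, -4.6, -1.4]
opening: 0.209
```

Emit:
{"fn": "apply_moves", "kwargs": {"rows": [1, 0.5, 2.2, 0, 0, 0, 0, 1, 0, 0, 0, 0, 0, 0]}}

```text
time: 11.48
ee_pos: [0.5322, -0.1337, 0.0959]
tcp_rot: [-3.139, 0.001, 2.924]
contact_force: [-1.9, -5.7, 0.3]
opening: 0.209
```

Emit:
{"fn": "apply_moves", "kwargs": {"rows": [1, 0.5, 2.2, 0, 0, 0, 0, 1, 0, 0, 0, 0, 0, 0]}}

```text
time: 11.72
ee_pos: [0.5327, -0.1319, 0.096]
tcp_rot: [-3.138, 0.001, 2.924]
contact_force: [-2.6, -6.4, 0.5]
opening: 0.207
```

Emit:
{"fn": "apply_moves", "kwargs": {"rows": [1, 0.4, 1.8, 0, 0, 0, 0, 1, 0, 0, 0, 0, 0, 0]}}

```text
time: 11.98
ee_pos: [0.5331, -0.1309, 0.0962]
tcp_rot: [-3.136, 0.002, 2.923]
contact_force: [-3.0, -8.2, 1.2]
opening: 0.207
```

Emit:
{"fn": "apply_moves", "kwargs": {"rows": [1, 0.3, 1.3, 0, 0, 0, 0, 1, 0, 0, 0, 0, 0, 0]}}

```text
time: 12.22
ee_pos: [0.5335, -0.1298, 0.0964]
tcp_rot: [-3.136, 0.002, 2.923]
contact_force: [-2.8, -7.8, 1.6]
opening: 0.208
```

Emit:
{"fn": "apply_moves", "kwargs": {"rows": [1, 0.3, 1.3, 0, 0, 0, 0, 1, 0, 0, 0, 0, 0, 0]}}

```text
time: 12.48
ee_pos: [0.5339, -0.1285, 0.0964]
tcp_rot: [-3.136, 0.002, 2.923]
contact_force: [-2.2, -8.7, 1.1]
opening: 0.216
```

Emit:
{"fn": "apply_moves", "kwargs": {"rows": [1, 0.3, 1.3, 0, 0, 0, 0, 1, 0, 0, 0, 0, 0, 0]}}

```text
time: 12.72
ee_pos: [0.5343, -0.1273, 0.0965]
tcp_rot: [-3.136, 0.002, 2.923]
contact_force: [-2.4, -8.2, 1.2]
opening: 0.21
```

Emit:
{"fn": "apply_moves", "kwargs": {"rows": [1, 0.3, 1.3, 0, 0, 0, 0, 1, 0, 0, 0, 0, 0, 0]}}

```text
time: 12.98
ee_pos: [0.5344, -0.1268, 0.0966]
tcp_rot: [-3.134, 0.002, 2.922]
contact_force: [-3.6, -10.9, 2.9]
opening: 0.211
```

Emit:
{"fn": "apply_moves", "kwargs": {"rows": [1, 0.3, 1.2, 0, 0, 0, 0, 1, 0, 0, 0, 0, 0, 0]}}

```text
time: 13.22
ee_pos: [0.5345, -0.1264, 0.0968]
tcp_rot: [-3.132, 0.002, 2.922]
contact_force: [-5.4, -12.1, 3.5]
opening: 0.211
```

Jammed at 13 N, so the right edge is up. Next comes the left side, with the head about 3 mm higher.

Emit:
{"fn": "apply_moves", "kwargs": {"rows": [1, -3.2, -14.7, 0, 0, 0, 0, 1, 0, 0, 40, 0, 0, 0, 1, 0, 0, 23, 0, 0, 0, 1, 8.7, 37, 0, 0, 0, 0, 1, 8.7, 38, 0, 0, 0, 0, 1, 8.7, 37, 0, 0, 0, 0, 1, 0, 0, 0, 0, 0, 0, 1, 0, 0, -35, 0, 0, 0, 1, 0, 0, -25, 0, 0, 0, 1, 0, 0, 0, 0, 0, 0]}}

```text
time: 14.48
ee_pos: [0.5546, -0.0246, 0.096]
tcp_rot: [3.141, -0.006, 2.925]
contact_force: [-0.9, -1.2, -2.1]
opening: 0.209
```

```bash
python3 snap.py 5
```

```text
[ 0.5546285  -0.02460895  0.09598598] [ 3.14132419 -0.00589883  2.92524536] [-0.86580097 -1.19239302 -2.14845884]
```

View pics/s5.png

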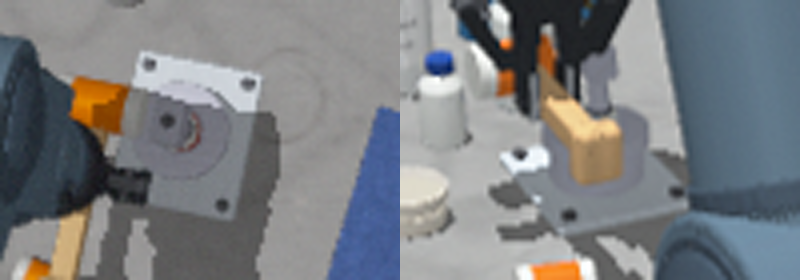

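Emit:
{"fn": "apply_moves", "kwargs": {"rows": [1, -1.2, -5.5, 0, 0, 0, 0, 1, -0.6, -2.4, 0, 0, 0, 0, 1, 0, 0, 0, 0, 0, 0]}}

```text
time: 14.95
ee_pos: [0.5558, -0.0328, 0.099]
tcp_rot: [3.141, 0.001, 2.925]
contact_force: [0.5, 0.2, -3.0]
opening: 0.209
```

Emit:
{"fn": "apply_moves", "kwargs": {"rows": [1, -0.5, -2.2, 0, 0, 0, 0, 1, 0, 0, 0, 0, 0, 0]}}

```text
time: 15.2
ee_pos: [0.555, -0.0346, 0.0984]
tcp_rot: [3.141, 0.0, 2.926]
contact_force: [0.7, -0.1, -3.6]
opening: 0.21
```

Emit:
{"fn": "apply_moves", "kwargs": {"rows": [1, -0.5, -2.2, 0, 0, 0, 0, 1, 0, 0, 0, 0, 0, 0]}}

```text
time: 15.45
ee_pos: [0.5546, -0.0358, 0.0985]
tcp_rot: [3.139, 0.0, 2.927]
contact_force: [-0.0, 4.7, -2.1]
opening: 0.212
```

Emit:
{"fn": "apply_moves", "kwargs": {"rows": [1, -0.5, -2.2, 0, 0, 0, 0, 1, 0, 0, 0, 0, 0, 0]}}

```text
time: 15.7
ee_pos: [0.5543, -0.0382, 0.0987]
tcp_rot: [3.14, 0.001, 2.927]
contact_force: [0.7, 5.1, -0.8]
opening: 0.209
```

Emit:
{"fn": "apply_moves", "kwargs": {"rows": [1, -0.4, -2, 0, 0, 0, 0, 1, 0, 0, 0, 0, 0, 0]}}

```text
time: 15.95
ee_pos: [0.554, -0.0403, 0.0987]
tcp_rot: [3.14, 0.001, 2.927]
contact_force: [0.6, 6.3, -0.5]
opening: 0.211
```

Emit:
{"fn": "apply_moves", "kwargs": {"rows": [1, -0.4, -2, 0, 0, 0, 0, 1, 0, 0, 0, 0, 0, 0]}}

```text
time: 16.2
ee_pos: [0.5537, -0.0418, 0.0988]
tcp_rot: [3.139, 0.001, 2.927]
contact_force: [1.7, 5.7, 0.5]
opening: 0.205
```

Emit:
{"fn": "apply_moves", "kwargs": {"rows": [1, -0.4, -2, 0, 0, 0, 0, 1, 0, 0, 0, 0, 0, 0]}}

```text
time: 16.45
ee_pos: [0.5535, -0.0433, 0.0989]
tcp_rot: [3.138, 0.001, 2.927]
contact_force: [0.9, 7.3, -0.1]
opening: 0.208
```

Emit:
{"fn": "apply_moves", "kwargs": {"rows": [1, -0.4, -1.6, 0, 0, 0, 0, 1, 0, 0, 0, 0, 0, 0]}}

```text
time: 16.7
ee_pos: [0.5532, -0.0448, 0.099]
tcp_rot: [3.138, 0.001, 2.928]
contact_force: [0.8, 7.9, 1.3]
opening: 0.21
```

Emit:
{"fn": "apply_moves", "kwargs": {"rows": [1, -0.3, -1.3, 0, 0, 0, 0, 1, 0, 0, 0, 0, 0, 0]}}

```text
time: 16.95
ee_pos: [0.553, -0.0461, 0.099]
tcp_rot: [3.138, 0.002, 2.928]
contact_force: [1.2, 8.0, 0.9]
opening: 0.206
```

Emit:
{"fn": "apply_moves", "kwargs": {"rows": [1, -0.3, -1.3, 0, 0, 0, 0, 1, 0, 0, 0, 0, 0, 0]}}

```text
time: 17.2
ee_pos: [0.5529, -0.0467, 0.0991]
tcp_rot: [3.136, 0.002, 2.928]
contact_force: [0.5, 9.9, 2.0]
opening: 0.209
```

Emit:
{"fn": "apply_moves", "kwargs": {"rows": [1, -0.3, -1.2, 0, 0, 0, 0, 1, 0, 0, 0, 0, 0, 0]}}

```text
time: 17.45
ee_pos: [0.5527, -0.0472, 0.0992]
tcp_rot: [3.134, 0.002, 2.929]
contact_force: [1.6, 12.3, 2.0]
opening: 0.21
```

Left is jammed again (12 N), and I go over to the right.

Emit:
{"fn": "apply_moves", "kwargs": {"rows": [1, 3.2, 14.7, 0, 0, 0, 0, 1, 0, 0, 40, 0, 0, 0, 1, 0, 0, 23, 0, 0, 0, 1, -8.5, -38, 0, 0, 0, 0, 1, -8.5, -38, 0, 0, 0, 0, 1, -8.5, -38, 0, 0, 0, 0, 1, 0, 0, 0, 0, 0, 0, 1, 0, 0, -35, 0, 0, 0, 1, 0, 0, -25, 0, 0, 0, 1, 0, 0, 0, 0, 0, 0]}}

```text
time: 18.7
ee_pos: [0.5268, -0.1482, 0.099]
tcp_rot: [3.141, -0.006, 2.926]
contact_force: [-1.6, 1.4, -2.6]
opening: 0.21
```

Emit:
{"fn": "apply_moves", "kwargs": {"rows": [1, 1.3, 5.9, 0, 0, 0, 0, 1, 0.6, 2.5, 0, 0, 0, 0, 1, 0, 0, 0, 0, 0, 0]}}

```text
time: 19.08
ee_pos: [0.5319, -0.1412, 0.1024]
tcp_rot: [-3.141, 0.002, 2.926]
contact_force: [-0.1, -0.2, -2.4]
opening: 0.206
```

```bash
python3 snap.py 6
```

```text
[ 0.53188345 -0.14116929  0.10237034] [-3.14121372e+00  1.89571427e-03  2.92640479e+00] [-0.10365773 -0.16915391 -2.44467311]
```

View pics/s6.png

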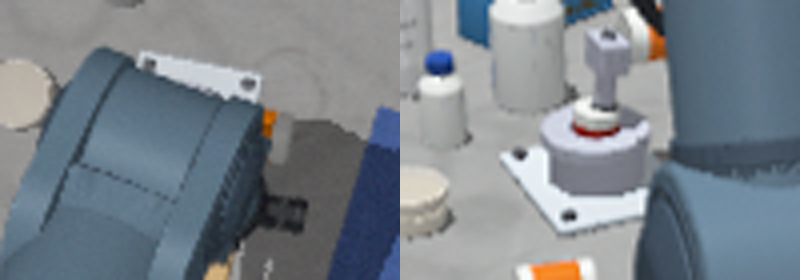

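The red band now shows clearly at (595,128), with the left side high. The second right tap follows; the remaining travel should be about 8 mm.

Emit:
{"fn": "apply_moves", "kwargs": {"rows": [1, 0.5, 2.4, 0, 0, 0, 0, 1, 0, 0, 0, 0, 0, 0]}}

```text
time: 19.42
ee_pos: [0.5316, -0.139, 0.1014]
tcp_rot: [-3.141, 0.0, 2.926]
contact_force: [-0.1, 0.2, -3.4]
opening: 0.211
```

Emit:
{"fn": "apply_moves", "kwargs": {"rows": [1, 0.5, 2.2, 0, 0, 0, 0, 1, 0, 0, 0, 0, 0, 0]}}

```text
time: 19.68
ee_pos: [0.5319, -0.138, 0.1016]
tcp_rot: [-3.139, 0.0, 2.925]
contact_force: [-1.7, -5.7, -0.9]
opening: 0.209
```

Emit:
{"fn": "apply_moves", "kwargs": {"rows": [1, 0.5, 2.2, 0, 0, 0, 0, 1, 0, 0, 0, 0, 0, 0]}}

```text
time: 19.92
ee_pos: [0.5326, -0.1362, 0.1019]
tcp_rot: [-3.138, 0.001, 2.924]
contact_force: [-2.2, -5.8, -0.6]
opening: 0.209
```

Emit:
{"fn": "apply_moves", "kwargs": {"rows": [1, 0.5, 2.2, 0, 0, 0, 0, 1, 0, 0, 0, 0, 0, 0]}}

```text
time: 20.18
ee_pos: [0.5333, -0.134, 0.102]
tcp_rot: [-3.138, 0.001, 2.924]
contact_force: [-2.3, -5.4, 0.6]
opening: 0.208
```

Emit:
{"fn": "apply_moves", "kwargs": {"rows": [1, 0.4, 2, 0, 0, 0, 0, 1, 0, 0, 0, 0, 0, 0]}}

```text
time: 20.42
ee_pos: [0.5337, -0.1323, 0.1021]
tcp_rot: [-3.138, 0.001, 2.924]
contact_force: [-1.5, -5.7, -0.6]
opening: 0.21
```

Emit:
{"fn": "apply_moves", "kwargs": {"rows": [1, 0.3, 1.5, 0, 0, 0, 0, 1, 0, 0, 0, 0, 0, 0]}}

```text
time: 20.68
ee_pos: [0.534, -0.1316, 0.1023]
tcp_rot: [-3.136, 0.002, 2.923]
contact_force: [-2.6, -8.0, 2.5]
opening: 0.204
```

Emit:
{"fn": "apply_moves", "kwargs": {"rows": [1, 0.3, 1.3, 0, 0, 0, 0, 1, 0, 0, 0, 0, 0, 0]}}

```text
time: 20.92
ee_pos: [0.5343, -0.1306, 0.1024]
tcp_rot: [-3.135, 0.002, 2.923]
contact_force: [-2.9, -9.1, 1.7]
opening: 0.206
```

Emit:
{"fn": "apply_moves", "kwargs": {"rows": [1, 0.3, 1.3, 0, 0, 0, 0, 1, 0, 0, 0, 0, 0, 0]}}

```text
time: 21.18
ee_pos: [0.5344, -0.1301, 0.1025]
tcp_rot: [-3.133, 0.002, 2.922]
contact_force: [-4.2, -10.9, 2.6]
opening: 0.212
```

Emit:
{"fn": "apply_moves", "kwargs": {"rows": [1, 0.3, 1.3, 0, 0, 0, 0, 1, 0, 0, 0, 0, 0, 0]}}

```text
time: 21.42
ee_pos: [0.5345, -0.1298, 0.1026]
tcp_rot: [-3.131, 0.002, 2.921]
contact_force: [-6.3, -13.3, 3.2]
opening: 0.207
```

It stopped after 8 mm of travel, as predicted for the right stop at 10 mm. Now the last tap from the left.

Emit:
{"fn": "apply_moves", "kwargs": {"rows": [1, -3.2, -14.7, 0, 0, 0, 0, 1, 0, 0, 40, 0, 0, 0, 1, 0, 0, 23, 0, 0, 0, 1, 8.2, 38, 0, 0, 0, 0, 1, 8.2, 38, 0, 0, 0, 0, 1, 8.2, 38, 0, 0, 0, 0, 1, 0, 0, 0, 0, 0, 0, 1, 0, 0, -37, 0, 0, 0, 1, 0, 0, -25, 0, 0, 0, 1, 0, 0, 0, 0, 0, 0]}}

```text
time: 22.68
ee_pos: [0.5534, -0.0258, 0.1]
tcp_rot: [3.141, -0.006, 2.925]
contact_force: [-0.4, -0.3, -2.3]
opening: 0.211
```

Emit:
{"fn": "apply_moves", "kwargs": {"rows": [1, -1.3, -5.9, 0, 0, 0, 0, 1, -0.6, -2.5, 0, 0, 0, 0, 1, 0, 0, 0, 0, 0, 0]}}

```text
time: 23.05
ee_pos: [0.5549, -0.0345, 0.1034]
tcp_rot: [3.141, 0.002, 2.925]
contact_force: [0.0, -0.8, -1.9]
opening: 0.208
```

Emit:
{"fn": "apply_moves", "kwargs": {"rows": [1, -0.5, -2.2, 0, 0, 0, 0, 1, 0, 0, 0, 0, 0, 0]}}

```text
time: 23.3
ee_pos: [0.5537, -0.0363, 0.1025]
tcp_rot: [3.142, 0.0, 2.926]
contact_force: [0.4, 0.7, -2.6]
opening: 0.207
```

Emit:
{"fn": "apply_moves", "kwargs": {"rows": [1, -0.5, -2.2, 0, 0, 0, 0, 1, 0, 0, 0, 0, 0, 0]}}

```text
time: 23.55
ee_pos: [0.5531, -0.0385, 0.1023]
tcp_rot: [3.142, -0.0, 2.926]
contact_force: [1.1, 0.9, -2.7]
opening: 0.21
```

Emit:
{"fn": "apply_moves", "kwargs": {"rows": [1, -0.4, -2, 0, 0, 0, 0, 1, 0, 0, 0, 0, 0, 0]}}

```text
time: 23.8
ee_pos: [0.5528, -0.0397, 0.1023]
tcp_rot: [3.14, -0.0, 2.926]
contact_force: [0.8, 3.7, -2.5]
opening: 0.21
```

Emit:
{"fn": "apply_moves", "kwargs": {"rows": [1, -0.4, -1.6, 0, 0, 0, 0, 1, 0, 0, 0, 0, 0, 0]}}

```text
time: 24.05
ee_pos: [0.5525, -0.0411, 0.1025]
tcp_rot: [3.139, 0.0, 2.927]
contact_force: [-0.4, 5.7, -2.0]
opening: 0.211
```

Emit:
{"fn": "apply_moves", "kwargs": {"rows": [1, -0.3, -1.4, 0, 0, 0, 0, 1, 0, 0, 0, 0, 0, 0]}}

```text
time: 24.3
ee_pos: [0.5524, -0.0418, 0.1028]
tcp_rot: [3.138, 0.0, 2.927]
contact_force: [0.8, 7.7, 0.3]
opening: 0.209
```

Emit:
{"fn": "apply_moves", "kwargs": {"rows": [1, -0.3, -1.3, 0, 0, 0, 0, 1, 0, 0, 0, 0, 0, 0]}}

```text
time: 24.55
ee_pos: [0.5523, -0.0421, 0.1028]
tcp_rot: [3.136, 0.0, 2.928]
contact_force: [0.5, 9.9, 0.3]
opening: 0.211
```

Emit:
{"fn": "apply_moves", "kwargs": {"rows": [1, -0.3, -1.3, 0, 0, 0, 0, 1, 0, 0, 0, 0, 0, 0]}}

```text
time: 24.8
ee_pos: [0.5521, -0.0425, 0.1029]
tcp_rot: [3.134, 0.0, 2.929]
contact_force: [1.1, 12.3, -0.3]
opening: 0.211
```

Emit:
{"fn": "apply_moves", "kwargs": {"rows": [1, -0.3, -1.3, 0, 0, 0, 0, 1, 0, 0, 0, 0, 0, 0]}}

```text
time: 25.05
ee_pos: [0.5519, -0.0428, 0.1029]
tcp_rot: [3.132, 0.0, 2.93]
contact_force: [1.2, 14.7, 0.7]
opening: 0.215
```

The last push ends stiff at 15 N, back near the level position. I back off and carry the mallet over to above the mat, then inspect.

Emit:
{"fn": "apply_moves", "kwargs": {"rows": [1, 3.2, 14.7, 0, 0, 0, 0, 1, 0, 0, 40, 0, 0, 0, 1, 0, 0, 25, 0, 0, 0, 1, -10, -44, 0, 0, 0, -1.5, 1, -10, -44, 0, 0, 0, -1.5, 1, -10, -44, 0, 0, 0, -1.5, 1, -10, -45, 0, 0, 0, -1.5, 1, -10, -45, 0, 0, 0, -1.5, 1, -10, -45, 0, 0, 0, -1.6, 1, 0, 0, 0, 0, 0, 0, 1, 0, 0, 0, 0, 0, 0]}}

```text
time: 26.42
ee_pos: [0.494, -0.2995, 0.167]
tcp_rot: [-3.141, -0.001, 2.766]
contact_force: [-0.1, 1.4, -2.6]
opening: 0.209
```

```bash
python3 snap.py 7; python3 - <<'E'
from h import *
for k in "07":
  d=np.load("/tmp/top%s.npz"%k);P=d["P"]
  for nm,(r0,r1,c0,c1),a,b in[("dish",(185,212,172,200),.02,.04),("drop",(158,180,198,218),.05,.09),("bot",(145,175,222,250),.06,.14),("block",(185,235,205,250),.1,.14)]:
    p=P[r0:r1,c0:c1].reshape(-1,3);s=p[(p[:,2]>a)&(p[:,2]<b)];print(k,nm,s.mean(0).round(4),cv2.minAreaRect(s[:,:2].astype(np.float32))[0])
c=cam("wrist");save(c,"w7")
P=c["P"]
for v in(60,110,150,200,250,300,330): print(v,np.nanmedian(P[v,270:292],0).round(4))
E
```

```text
[ 0.49395138 -0.29949941  0.16704419] [-3.14142860e+00 -9.63509261e-04  2.76634900e+00] [-0.10544498  1.4257012  -2.58895745]
0 dish [0.6361 0.0461 0.03  ] (0.6364182233810425, 0.0465974360704422)
0 drop [ 0.728  -0.0399  0.0645] (0.7292298078536987, -0.0393715500831604)
0 bot [ 0.7477 -0.1354  0.0998] (0.7525500655174255, -0.13340573012828827)
0 block [ 0.5985 -0.1009  0.1153] (0.5986754298210144, -0.10010969638824463)
7 dish [0.6361 0.046  0.0304] (0.6362407803535461, 0.04654465615749359)
7 drop [ 0.7279 -0.0399  0.0651] (0.7296444773674011, -0.039605215191841125)
7 bot [ 0.7477 -0.1354  0.0998] (0.7532554864883423, -0.13290947675704956)
7 block [ 0.5981 -0.101   0.1248] (0.599297285079956, -0.09974976629018784)
60 [ 0.4086 -0.266   0.2008]
110 [ 0.4219 -0.2713  0.1908]
150 [ 0.4341 -0.2761  0.1908]
200 [ 0.4506 -0.2825  0.1909]
250 [ 0.4687 -0.2896  0.1909]
300 [ 0.4888 -0.2976  0.1907]
330 [ 0.5018 -0.3027  0.1908]
```

View pics/s7.png

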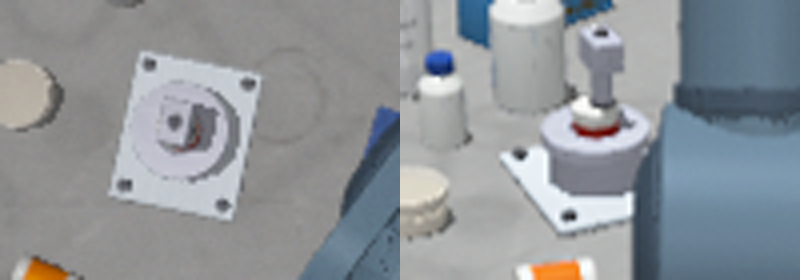

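View pics/w7.png

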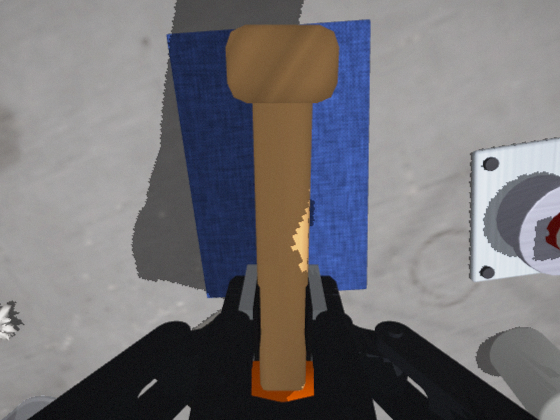

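The block sits at the same x,y but 9.5 mm higher, the red band is visible, and the mallet is held level. The bottles and dishes have not moved. I check for residual tilt by averaging depth frames before laying the mallet down.

```bash
python3 - <<'E'
from h import *
Ps=[cam("top")["P"][185:235,205:250] for _ in range(6)]
P=np.nanmean(Ps,0); P0=np.load("/tmp/top0.npz")["P"][185:235,205:250]
yp=np.array([.215,.977]);xp=np.array([.977,-.215])
for nm,q in(("now",P),("start",P0)):
    s=q[q[...,2]>.1];s=s[abs(s[:,2]-np.median(s[:,2]))<.004]
    # pin excluded approx
    c=s[:,:2].mean(0);a=(s[:,:2]-c)@xp;b=(s[:,:2]-c)@yp;k=np.hypot(a,b)>.006
    print(nm,k.sum(),s[k,2].mean(),np.linalg.lstsq(np.c_[a,b,np.ones(len(a))][k],s[k,2],rcond=None)[0])
    r=q[(abs(q[...,2]-.05)<.006)];print(" rim z",np.median(r[:,2]))
    # collar top: z ~ between
    h=q[(q[...,2]>.054)&(q[...,2]<.08)];print(" collar",len(h),h.mean(0) if len(h) else "")
E
```

```text
now 73 0.12556702168551104 [0.02218157 0.00949173 0.12556539]
 rim z 0.05082902348363894
 collar 17 [ 0.59456432 -0.10143266  0.06482779]
start 58 0.11551261453490029 [-0.00737378  0.002062    0.11551395]
 rim z 0.05088501861311822
 collar 59 [ 0.59781273 -0.09238355  0.05601328]
```

The rise is 10.05 mm and the tilt is about zero, so both sides are up. Now I lay the mallet down.

Emit:
{"fn": "apply_moves", "kwargs": {"rows": [1, 2, -1, -45, 0, 0, 0, 1, 0, 0, -50, 0, 0, 0, 1, 0, 0, -40, 0, 0, 0, 1, 0, 0, -15, 0, 0, 0, 1, 0, 0, -3, 0, 0, 0, 1, 0, 0, 0, 0, 0, 0, 1, 0, 0, 0, 0, 0, 0]}}

```text
time: 27.75
ee_pos: [0.4977, -0.3016, 0.0162]
tcp_rot: [-3.141, 0.003, 2.767]
contact_force: [0.3, 0.7, -2.5]
opening: 0.209
```

Emit:
{"fn": "apply_moves", "kwargs": {"rows": [1, 0, 0, -1.5, 0, 0, 0, 1, 0, 0, 0, 0, 0, 0]}}

```text
time: 28.0
ee_pos: [0.4965, -0.3007, 0.0132]
tcp_rot: [-3.142, 0.001, 2.767]
contact_force: [0.8, 0.0, -2.6]
opening: 0.211
```

Emit:
{"fn": "apply_moves", "kwargs": {"rows": [1, 0, 0, -1, 0, 0, 0, 1, 0, 0, 0, 0, 0, 0]}}

```text
time: 28.25
ee_pos: [0.4962, -0.3005, 0.0117]
tcp_rot: [3.141, -0.0, 2.767]
contact_force: [0.5, -0.1, -2.1]
opening: 0.213
```

Emit:
{"fn": "apply_moves", "kwargs": {"rows": [1, 0, 0, -0.7, 0, 0, 0, 1, 0, 0, 0, 0, 0, 0]}}

```text
time: 28.5
ee_pos: [0.4963, -0.3006, 0.0112]
tcp_rot: [3.141, 0.0, 2.767]
contact_force: [-1.0, 1.0, -1.9]
opening: 0.209
```

Emit:
{"fn": "apply_moves", "kwargs": {"rows": [1, 0, 0, -0.7, 0, 0, 0, 1, 0, 0, 0, 0, 0, 0]}}

```text
time: 28.75
ee_pos: [0.4964, -0.3006, 0.0112]
tcp_rot: [-3.142, 0.0, 2.767]
contact_force: [-2.8, 2.6, 6.3]
opening: 0.208
```

The mallet is resting on the mat. I release and rise.

Emit:
{"fn": "apply_moves", "kwargs": {"rows": [0, 0, 0, 0.3, 0, 0, 0, 0, 0, 0, 0, 0, 0, 0, 0, 0, 0, 0, 0, 0, 0, 0, 0, 0, 0, 0, 0, 0, 0, 0, 0, 0, 0, 0, 0, 0, 0, 0, 0, 0, 0, 0, 0, 0, 0, 0, 0, 0, 0, 0, 0, 0, 20, 0, 0, 0, 0, 0, 0, 40, 0, 0, 0, 0, 0, 0, 50, 0, 0, 0, 0, 0, 0, 30, 0, 0, 0, 0, 0, 0, 0, 0, 0, 0]}}

```text
time: 30.25
ee_pos: [0.4982, -0.302, 0.1538]
tcp_rot: [-3.14, 0.006, 2.767]
contact_force: [0.8, 0.1, -0.3]
opening: 1.0
```

Emit:
{"fn": "apply_moves", "kwargs": {"rows": [0, -20, -40, 10, 0, 0, 0, 0, -20, -40, 10, 0, 0, 0, 0, -20, -40, 10, 0, 0, 0, 0, -20, -40, 0, 0, 0, 0, 0, -20, -40, 0, 0, 0, 0, 0, 0, 0, 0, 0, 0, 0, 0, 0, 0, 0, 0, 0, 0]}}

```text
time: 31.12
ee_pos: [0.396, -0.4995, 0.1793]
tcp_rot: [3.139, -0.002, 2.767]
contact_force: [-0.2, -0.8, -0.6]
opening: 0.997
```

```bash
python3 - <<'E'
from h import *
o=manip.get_obs();print(o["time"],o["ee_pos"],o["contact_force"],o["opening"])
c=cam("top");s=cam("scene");P=c["P"]
a=cv2.cvtColor(c["img"],cv2.COLOR_RGB2BGR)[140:290,165:330];b=cv2.cvtColor(s["img"],cv2.COLOR_RGB2BGR)[160:260,180:290]
a=cv2.resize(a,(440,400));b=cv2.resize(b,(352,320));b=cv2.copyMakeBorder(b,0,80,0,0,0);cv2.imwrite("pics/f.png",np.hstack([a,b]))
for nm,(r0,r1,c0,c1),lo,hi in[("dish",(185,212,172,200),.02,.04),("drop",(158,180,198,218),.05,.09),("bot",(145,175,222,250),.06,.14),("block",(185,235,205,250),.1,.14)]:
    p=P[r0:r1,c0:c1].reshape(-1,3);q=p[(p[:,2]>lo)&(p[:,2]<hi)];print(nm,q.mean(0).round(4))
m=np.zeros(P.shape[:2],bool);m[195:290,248:328]=1
hsv=cv2.cvtColor(c["img"],cv2.COLOR_RGB2HSV).astype(int);H,S,V=[hsv[...,i] for i in range(3)]
og=m&(H<18)&(S>180);w=m&(H>10)&(H<28)&(S>60)&(S<175)
print("head",np.nanmean(P[og],0),np.nanmax(P[og][:,2]),"wood z",np.nanpercentile(P[w][:,2],[10,50,90]))
E
```

```text
31.125 [ 0.39603314 -0.49954529  0.17925799] [-0.16630212 -0.8016645  -0.56306906] 0.9973049705702429
dish [0.6359 0.046  0.0305]
drop [ 0.7281 -0.0403  0.0645]
bot [ 0.7476 -0.1356  0.0994]
block [ 0.598 -0.101  0.124]
head [ 0.55370327 -0.32330574  0.04067253] 0.04861059931914357 wood z [0.03064221 0.03525924 0.04490125]
```

View pics/f.png

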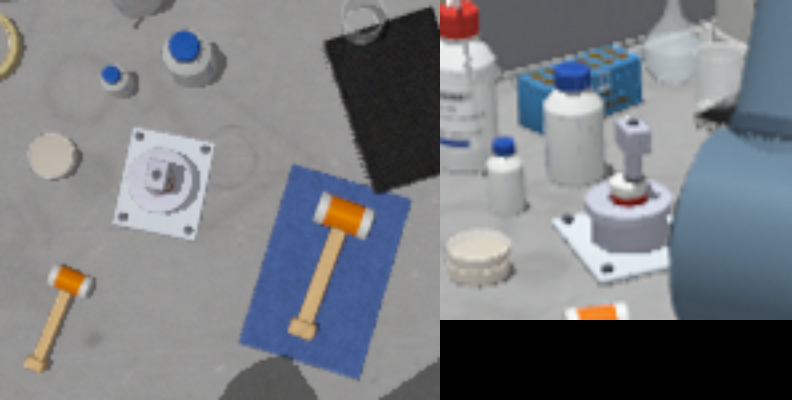

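The mallet lies flat within the mat (head at 345,215; end block at 303,328), the plug is raised with its red band visible (630,197), and the other things are where they were. I hand in.

```bash
python3 -c "
from cell import manip
print(manip.job_done())"
```

```text
the job is handed in; nothing more can be done
None
```

The plug is up on both sides, the mallet is lying flat on the blue mat, and I handed the job in at about 31 s of the 67 s allowed.

- **Taps:** I used the larger orange mallet and made five gentle pushes in turn: left, right, left, right, left. Measured forces peaked at about 15 N. Nothing but the mallet touched the plug.
- **Plug:** Averaged depth images put the block 10.05 mm above its seated height. The left-right tilt was about 0.01 rad, which is within the noise. The final single-frame check gave an average rise of about 9 mm, but it is coarser because it also counts pixels at the block's edges. The red band shows on every side the cameras could see; no camera saw the far side of the plug.
- **Mallet and surroundings:** The mallet is back within 2 mm of where it started. The bottles and dishes measure within about half a millimetre of their starting places, and the robot is clear with the gripper open.

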